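# Two-key interlock reset on a laboratory test bath

### The arm

A 6-joint arm with a two-finger parallel gripper is mounted at the origin on the work surface. World frame = base frame: x ahead of the robot, y to its left, z up, the work surface at z = 0. Lengths are in m, angles in rad, forces in N, time in s.
With the tool pointing down it reaches from about 0.275 to 1 m from the base axis. Payload 8.4 kg.
Tool frame: the origin (TCP) lies on the centre line of the jaws, within the pads' length; the fingertips stand 17 mm ahead of it and the grasp point (between the pads) lies 2 mm behind it (bot.tcp_to_tips is the z of the fingertips in the tool frame, in m); z points along the fingers, y is the line along which they close (so a half turn about z gives the same grasp; the last joint's range is limited). The gripper opens to 85 mm and grips with 20 to 120 N. Pads are 22 mm wide; open, the fingers measure 114 mm over their backs; the gripper's body (76 mm by 85 mm) begins 54 mm behind the grasp point. The pads swing forward as they close: fully open they stand 13 mm farther back than shut.
Start: joints at [1.117, 0.353, 1.633, -0, 1.155, -0.002], TCP at [0.273, 0.562, 0.248] pointing down, gripper open.
Joint ranges: [-2.63, 2.63], [-0.92, 2.1], [0.06, 2.66], [-1.3, 4.44], [0, 2.69], [-3.02, 3.02]. Speed limits (rad/s): [2.22, 2.22, 2.79, 3.14, 3.14, 3.14].

### API

Orientations are given as a unit quaternion [x, y, z, w].
In Python, from workcell import bot, hand, kinematics, get_obs, vision, hand_in gives the robot as it stands. The module is installed in compiled form; this text tells all that it offers. Calls block until the motion is done:
- bot.reach(position, orientation): joint-space move of the TCP to a pose.
- bot.servo_line(position, ori=None, velocity=0.15): straight line of the TCP; ori=None keeps the orientation; velocity is the mean speed in m/s.
- bot.goto_joints(angles): joint-space move.
- hand.move_gripper(opening, strength=None): finger opening in m; strength is the grip in N (None keeps the last); returns when the fingers have stopped.
- bot.dwell(seconds).
- kinematics.solve_ik(position, orientation): joint angles nearest the present ones, or None.
- get_obs(): the state.
- vision.read_camera(name): name is "side" or "top"; returns a dict with "frame" (420x560x3 uint8, red, green, blue), "intrinsics" (3x3 intrinsics, pixels), "dist" ([k1, k2, p1, p2, k3] as OpenCV has them; the pictures are not rectified), "view" (4x4, takes a point from world to camera coordinates). Camera axes: x right, y down, z forward; pixel columns grow to the right and rows downward; lengths in m; the calibration is good to about 2 mm. A picture is of the moment at which its call begins. There is no depth.
A pose or a line that the arm cannot do raises bot.IKError and nothing moves.
- hand_in(): hands the job in; it is judged then, once.
The state is a dict: "time_s": time; "joint_pos": joint angles; "joint_vel": joint speeds; "joint_efforts": joint torques, N m; "position": TCP position; "orientation": TCP orientation; "wrist_force": force on the tool from outside, world axes, zero at the start; "ft_torque": the same for the moment, N m; "gripper_width": finger opening in m; "grip_force": force on a finger pad.
Only numpy, scipy, OpenCV 4.12 (cv2) and the standard library are available. Lean on these libraries where they do the work, as an engineer would, in place of code of your own. Each camera call takes 0.05 s, during which the arm holds its last target. There are 200 camera calls.

### The job

Reset the test bath's interlock. Push the loose metal cover straight back along the console's deck, towards the curb at its far edge, until both reset keys stand clear by a finger's width (it stays on the deck and is not lifted), then press the two keys that were under it together, one fingertip on each, hold both fully down for three seconds, and let go. Do not press one of the pair on its own, leave the separate stop key alone, and leave the other things where they stand.

Things in the scene. Friction and masses are not known exactly. Their poses are not given: they have to be found in the camera images.
- console: Stainless box fixed to the bench, 300 (x) x 280 (y) x 60 mm high; its flat top is the deck. Origin: centre of its underside, at bench level. x points from its front face (small dark display) to its back, y to its left, z up. Place and yaw vary. A curb 12 mm high crosses the back of the deck, near face at x = +139 mm.
- cover: Loose aluminium tunnel, 90 (x) x 128 (y) mm, about 0.4 kg, over the two keys on the deck; open front and back. Roof top 36 mm above its underside, side walls 4 mm. A flange across the front edge, 26 to 52 mm above the underside, is the face to push, at x = -45 mm. Origin: centre of underside, axes about the console's. Starts near console x = -50; push it until its origin is past x = +20 mm.
- key_left_top (a point): Centre of the top of the left reset key: round steel key 27 mm across in a black collar (36 mm across, 5 mm high); top 16 mm above the deck when up, so a pushing fingertip must pass higher. At x = -50, y = +30 mm in the console's frame. The point moves down with the key.
- key_right_top (a point): Centre of the top of the right reset key, the same as the left one, at x = -50, y = -30 mm in the console's frame: the two are 60 mm apart, centre to centre, with nothing between them.
- key_left (a joint): Travel of the left reset key, m: 0 up, 0.008 fully down. Spring return, about 1.4 N to start it and 5 N fully down.
- key_right (a joint): Travel of the right reset key, m: 0 up, 0.008 fully down, same spring.
- stop_key_top (a point): Centre of the top of the stop key, not to be pressed: a single mushroom key, 32 mm across, 19 mm above the deck, beside the cover at x = -50, y = -108 mm in the console's frame.
- stop_key (a joint): Travel of the stop key, m: 0 up, 0.006 fully down.
- crucible: Bystander: white porcelain crucible, 32 mm across, 28 mm high, on the deck left of the cover. Origin: centre of its underside.
- vial: Bystander: small amber glass jar, 22 mm across, 42 mm high, on the deck at the right, behind the stop key. Origin: centre of its underside.
- beaker: Bystander: steel mug 70 mm across, 80 mm high, on the bench left of the console. Origin: centre of its underside.
- reagent: Bystander: glass bottle with a white cap, 68 mm across, 140 mm high, on the bench left of the console, towards the back. Origin: centre of its underside.
- tape: Bystander: metal roll, a ring 100 mm across, 45 mm high, on the bench right of the console. Origin: centre of its underside.
- spatula: Bystander: spatula with a wooden handle, 180 mm long, lying on the bench right of the console.
- jar: Bystander: white jar, 60 mm across, 70 mm high, on the bench behind the console. Origin: centre of its underside.
There are look-alikes about, which are no part of the job. Leave any blue or green look-alike of the cover alone.

How it is judged:
By the outcome, as a careful person would: the job done as asked, in the order asked, and still so for the second after the job is handed in, with the robot touching nothing.
It also fails if it takes over 51 s, if anything falls off the work surface, if the arm or the gripper's body presses on something with over 40 N, if the wrist force passes 120 N, or if a joint passes its speed limit or range.

## Working session

There is one attempt and no reset: what is moved stays moved. The work goes in short steps, each a Python script; the robot and the scene stay as the last script left them, time stands still between calls to the robot, and variables do not carry over. Pictures are saved under pics/ and viewed, at most 10 in all, crops included, and the job is handed in when it is done.

```bash
mkdir -p pics; cat > h.py <<'E'
import numpy as np, cv2
from workcell import bot, hand, kinematics, get_obs, vision, hand_in
def shot(n,fn=None):
    c=vision.read_camera(n); c['K']=np.array(c['intrinsics'],float); c['d']=np.array(c['dist'],float); c['V']=np.array(c['view'],float)
    if fn: cv2.imwrite('pics/'+fn,c['frame'][:,:,::-1])
    return c
def cast(c,px,z):
    u=cv2.undistortPoints(np.array(px,float).reshape(-1,1,2),c['K'],c['d']).reshape(-1,2)
    R,t=c['V'][:3,:3],c['V'][:3,3]; o=-R.T@t
    d=np.c_[u,np.ones(len(u))]@R
    return o+d*((z-o[2])/d[:,2])[:,None]
def proj(c,P):
    return cv2.projectPoints(np.array(P,float).reshape(-1,1,3),cv2.Rodrigues(c['V'][:3,:3])[0],c['V'][:3,3],c['K'],c['d'])[0].reshape(-1,2)
E
python3 - <<'E'
from h import *
import pickle
a=shot('top','top0.png');b=shot('side','side0.png')
pickle.dump((a,b),open('c0.pkl','wb'))
for c in(a,b): print(-c['V'][:3,:3].T@c['V'][:3,3],c['K'][0,0],c['d'])
o=get_obs();print(o['time_s'],o['position'],o['orientation'],o['gripper_width'],bot.tcp_to_tips)
E
```

```text
[ 0.31055019 -0.01314887  1.27433423] 445.07551820061207 [-0.10258823  0.          0.          0.          0.        ]
[ 0.12232826 -0.74752973  0.80489685] 422.37996880391375 [-0.04859799  0.          0.          0.          0.        ]
0.1 [0.27267262 0.56192233 0.24763712] [ 2.23982326e-01  9.74593000e-01 -6.17912430e-04 -1.41751425e-04] 0.08561500892159088 0.017
```

View pics/top0.png

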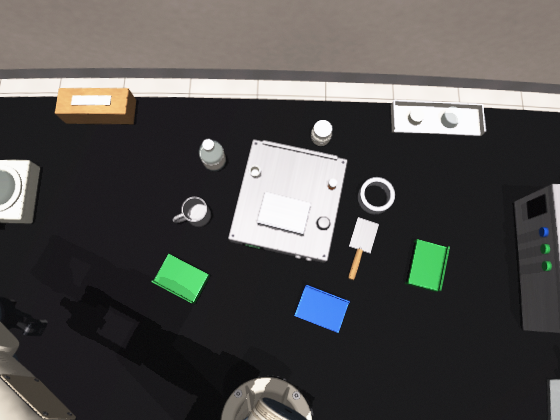

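View pics/side0.png

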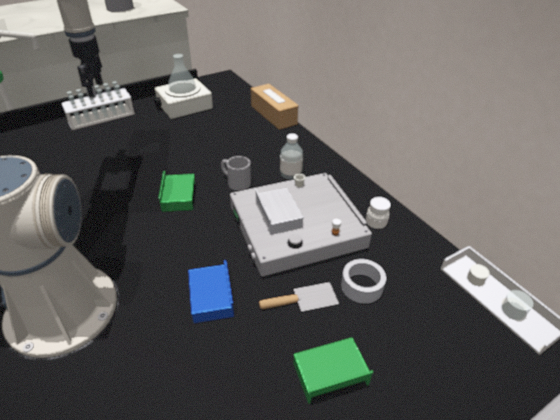

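Top view: the console is centred at about (290,200) with its display at the front, the bottom edge. The aluminium cover is at (284,213), the stop key at (323,223), the crucible at (255,171) and the vial at (332,184). The look-alikes are green at (181,278) and (429,265) and blue at (322,308). They are coloured and lie on the bench, so the bare metal cover on the deck is the one meant. I'll confirm that in an enlarged crop.

```bash
python3 - <<'E'
import pickle,cv2,numpy as np
a,b=pickle.load(open('c0.pkl','rb'))
f=a['frame'][130:270,220:360,::-1]; g=b['frame'][165:275,225:375,::-1]
cv2.imwrite('pics/crop0.png',cv2.resize(f,(600,600),interpolation=cv2.INTER_CUBIC))
cv2.imwrite('pics/crop1.png',cv2.resize(g,None,fx=5,fy=5,interpolation=cv2.INTER_CUBIC))
E
```

```text
(no output)
```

View pics/crop0.png

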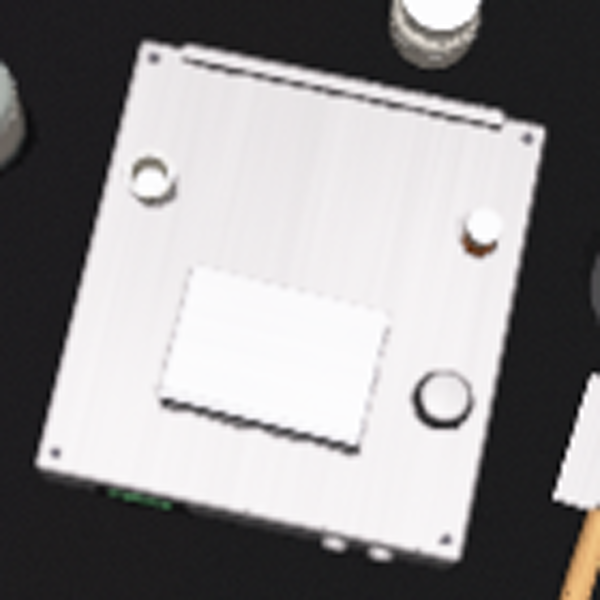

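View pics/crop1.png

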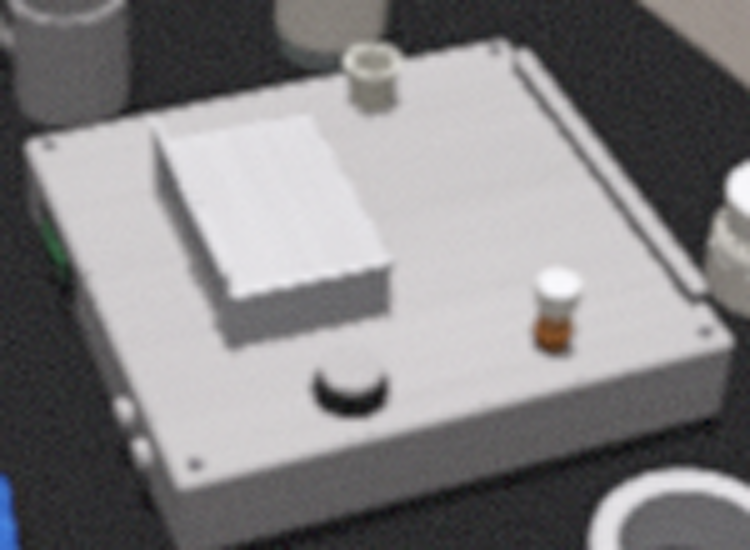

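The crops confirm it: a bare aluminium tunnel on the deck, with its flange along the front edge from about crop0 (160,400) to (357,448), and the round stop key to its right at (443,398). Next I'll fit the console and cover poses from these corners.

```bash
cat > geo.py <<'E'
from h import *
def fit(m,w):  # 2D rigid m->w
    m=np.array(m,float);w=np.array(w)[:,:2];mc,wc=m.mean(0),w.mean(0)
    U,_,Vt=np.linalg.svd((m-mc).T@(w-wc)); R=Vt.T@np.diag([1,np.linalg.det(Vt.T@U.T)])@U.T
    t=wc-R@mc; return t,np.arctan2(R[1,0],R[0,0]),np.linalg.norm(m@R.T+t-w,axis=1)*1e3
E
python3 - <<'E'
from geo import *
import pickle
a,b=pickle.load(open('c0.pkl','rb'))
A=lambda p:(np.array(p)+.5)/(600/140)-.5+[220,130]
B=lambda p:(np.array(p)+.5)/5-.5+[225,165]
def refine(c,p):
    return cv2.cornerSubPix(cv2.cvtColor(c['frame'],cv2.COLOR_RGB2GRAY),p.astype(np.float32).reshape(-1,1,2),(3,3),(-1,-1),(3,30,.01)).reshape(-1,2)
con=[[-.15,.14],[.15,.14],[.15,-.14],[-.15,-.14]]
for c,p in((a,A([[38,467],[145,42],[545,130],[462,560]])),(b,B([[25,147],[505,40],[733,343],[180,488]]))):
    for q in(p,refine(c,p)): t,y,r=fit(con,cast(c,q,.06));print('console',t,np.degrees(y),r)
cov=[[.045,.064],[.045,-.064],[-.045,.064],[-.045,-.064]]
p=A([[190,268],[388,318],[160,400],[357,448]])
print('cover',fit(cov,np.r_[cast(a,p[:2],.096),cast(a,p[2:],.112)]))
p=B([[315,115],[390,263],[155,122],[232,295]])
print('cover',fit(cov,np.r_[cast(b,p[:2],.096),cast(b,p[2:],.112)]))
p=A([[445,396],[152,180],[482,226]]);print([cast(a,p[i:i+1],z)[0] for i,z in enumerate((.079,.088,.102))])
E
```

```text
console [ 0.61277927 -0.04621424] -10.993185678716953 [1.71313814 2.04165126 3.53016776 2.36126583]
console [ 0.61369855 -0.04470885] -11.136700742517524 [1.74217083 2.17611652 2.22447977 2.05369234]
console [ 0.61435824 -0.04830594] -10.839590723892528 [3.93067575 0.63521864 2.62892383 3.20114793]
console [ 0.61492678 -0.04638029] -10.890766890845834 [1.75152261 1.8597459  1.06507348 0.59059602]
cover (array([ 0.56041914, -0.03073609]), np.float64(-0.21124171702809885), array([1.94399747, 1.1255227 , 2.04998521, 0.47535789]))
cover (array([ 0.56413517, -0.0376658 ]), np.float64(-0.2133865530602461), array([ 3.27017544,  5.13308738,  4.17577362, 10.10368582]))
[array([ 0.54379989, -0.14113719,  0.079     ]), array([0.67936029, 0.05092855, 0.088     ]), array([ 0.65063904, -0.1617646 ,  0.102     ])]
```

```bash
cat >> geo.py <<'E'
T=np.array([.614,-.0455]);Y=np.radians(-11.0)
R=np.array([[np.cos(Y),-np.sin(Y)],[np.sin(Y),np.cos(Y)]])
W=lambda x,y,z:[*(T+R@[x,y]),z]
C=lambda p:(np.array(p)[...,:2]-T)@R
ph=np.pi/2+Y; Q=[np.cos(ph),np.sin(ph),0,0]
E
python3 - <<'E'
from geo import *
hand.move_gripper(.0455)
bot.reach(W(-.140,.0015,.2),Q)
bot.servo_line(W(-.140,.0015,.101),velocity=.1)
print(get_obs()['wrist_force'],get_obs()['gripper_width'])
shot('side','side1.png')
for x,v in((-.112,.06),(-.06,.06),(-.016,.05)):
    bot.servo_line(W(x,.0015,.101),velocity=v); o=get_obs();print(o['time_s'],C(o['position']),o['position'][2],o['wrist_force'])
bot.servo_line(W(-.05,.0015,.101),velocity=.1)
c=shot('side');d=shot('top')
import pickle; pickle.dump((d,c),open('c1.pkl','wb'))
im=[cv2.resize(f[:,:,::-1],(400,300),interpolation=cv2.INTER_CUBIC) for f in (cv2.imread('pics/side1.png')[150:285,220:400,::-1],c['frame'][150:285,220:400],d['frame'][120:270,200:400])]
cv2.imwrite('pics/m1.png',np.vstack([np.hstack(im[:2]),np.hstack([im[2],im[2]*0])]))
E
```

```text
[ 0.61725725  0.68672124 -1.13075827] 0.045449487125536946
4.5917 [-0.11197444  0.00144179] 0.10080352270263783 [ 0.09684348 -0.18938258 -0.08351532]
5.6083 [-0.05964049  0.001492  ] 0.10112698218536834 [-0.27133442  0.5552708  -0.63685049]
6.6417 [-0.015618    0.00152545] 0.10113858825682774 [-0.01139449  0.06392599  0.37466292]
```

View pics/m1.png

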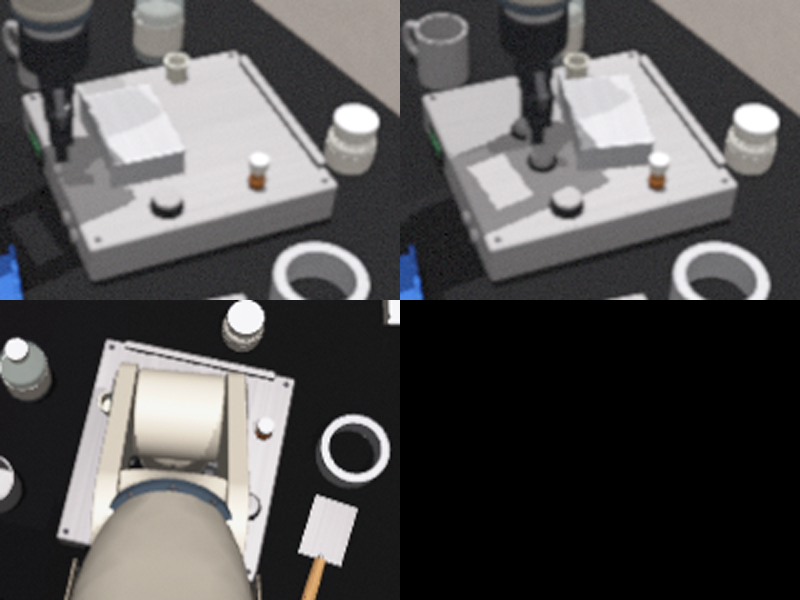

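The cover has slid back and both keys are clear in the side view: right key at about (542,158) in the mosaic, left at (520,130). I'll move the arm aside to measure the keys and cover accurately.

```bash
python3 - <<'E'
from geo import *
import pickle
bot.servo_line(W(-.05,.0015,.2),velocity=.2)
j=np.array(get_obs()['joint_pos']); j[0]+=.8; bot.goto_joints(j)
a=shot('top');b=shot('side');pickle.dump((a,b),open('c2.pkl','wb'));print(get_obs()['time_s'])
f=cv2.resize(a['frame'][150:260,225:345,::-1],None,fx=5,fy=5,interpolation=cv2.INTER_CUBIC)
K=[[-.05,.03,.076],[-.05,-.03,.076]]
P=[W(*k) for k in K]
for c,n in((a,'t'),(b,'s')):
    pp=proj(c,P); print(n,pp)
    x0,y0=(pp.mean(0)-[50,50]).astype(int)
    g=cv2.resize(c['frame'][y0:y0+100,x0:x0+100,::-1],(400,400),interpolation=cv2.INTER_CUBIC)
    for q in pp: cv2.circle(g,tuple(((q+.5-[x0,y0])*4).astype(int)),2,(0,0,255),-1)
    print(n,x0,y0)
    if n=='t': G=g
cv2.imwrite('pics/m2.png',np.hstack([G,g]))
E
```

```text
9.5917
t [[274.58518564 211.27598933]
 [295.87484678 215.95056748]]
t 235 163
s [[275.03997534 204.37281144]
 [282.93781107 218.50583277]]
s 228 161
```

View pics/m2.png

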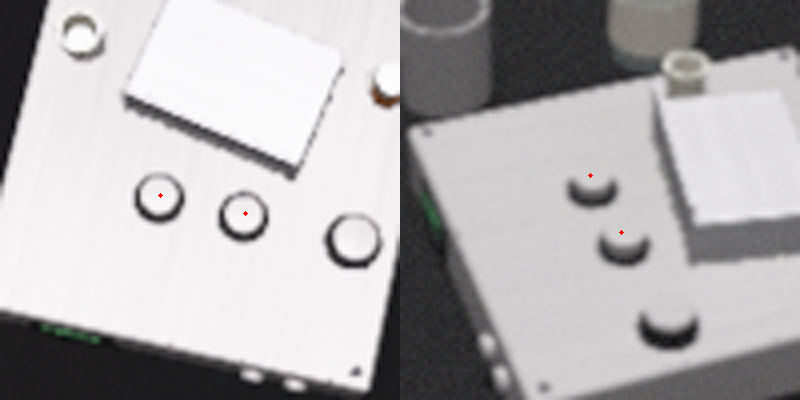

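The keys match the predicted red dots: top crop (160,193) and (245,212). The cover, however, came out about 12° crooked. My quaternion doubled the yaw: the tilt axis should be at 90° + yaw/2. I'll fix that and straighten the cover with a second, square push.

```bash
sed -i 's#^ph=np.pi/2+Y;#ph=np.pi/2+Y/2;#' geo.py
cat > cov.py <<'E'
from geo import *
def cover(c,show=None):
    m=(c['frame'].min(2)>=0).astype(np.uint8)
E
python3 - <<'E'
from geo import *
import pickle
a,b=pickle.load(open('c2.pkl','rb'))
p=(np.array([[125,95],[297,172],[342,68]])+.5)/4-.5+[235,163]
w=np.r_[cast(a,p[:2],.112),cast(a,p[2:],.096)]
t,y,r=fit([[-.045,.064],[-.045,-.064],[.045,-.064]],w);print(C(t),np.degrees(y-Y),r,'front corners',C(w))
k=(np.array([[160,193],[245,212]])+.5)/4-.5+[235,163];print('keys',C(cast(a,k,.076)))
yc=C(t)[1]
from scipy.spatial.transform import Rotation as Ro
print(C(np.array(T)+Ro.from_quat(Q).as_matrix()[:2,1]))
bot.reach(W(-.085,yc,.2),Q)
bot.servo_line(W(-.085,yc,.101),velocity=.12)
for x,v in((-.05,.06),(-.006,.04)):
    bot.servo_line(W(x,yc,.101),velocity=v); o=get_obs();print(o['time_s'],C(o['position']),o['wrist_force'])
bot.servo_line(W(-.05,yc,.101),velocity=.1)
bot.servo_line(W(-.05,yc,.2),velocity=.2)
j=np.array(get_obs()['joint_pos']); j[0]+=.8; bot.goto_joints(j)
a=shot('top');b=shot('side');pickle.dump((a,b),open('c3.pkl','wb'));print(get_obs()['time_s'])
cv2.imwrite('pics/m3.png',np.hstack([cv2.resize(a['frame'][143:243,235:335,::-1],(400,400),interpolation=cv2.INTER_CUBIC),cv2.resize(b['frame'][161:261,240:340,::-1],(400,400),interpolation=cv2.INTER_CUBIC)]))
E
```

```text
[ 0.03343871 -0.00424249] -12.555182219498327 [1.91139708 2.3172904  4.09064351] front corners [[ 0.00446674  0.06640525]
 [-0.02234299 -0.05800175]
 [ 0.06035614 -0.07381844]]
keys [[-0.04887269  0.03014063]
 [-0.04910592 -0.02980893]]
[1.10931078e-16 1.00000000e+00]
12.8833 [-0.05033527 -0.00425899] [-0.3383742  -0.00815046  0.11576406]
14.1333 [-0.00597802 -0.00424241] [-1.98582336 -0.97509667 -0.74391449]
17.0833
```

View pics/m3.png

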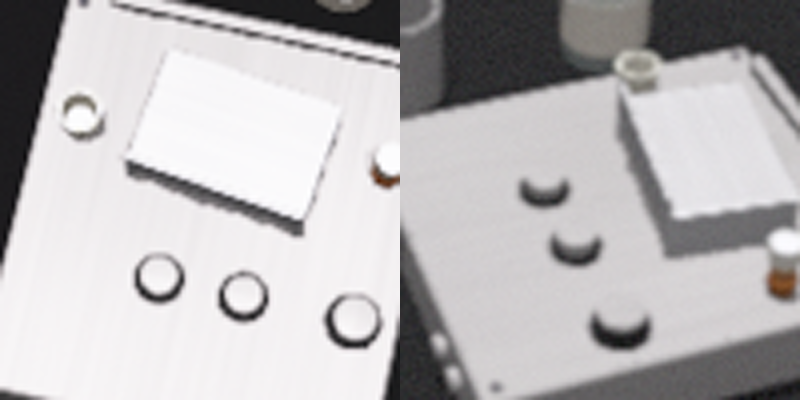

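The cover is now only about 7° crooked (front edge (126,158) to (303,222)), because the left finger had not quite reached the flange. One more short square push should finish it, and there is plenty of deck left.

```bash
rm cov.py; cat > m.py <<'E'
from geo import *
def cov(c,p,o):
    p=(np.array(p)+.5)/4-.5+o
    w=np.r_[cast(c,p[:2],.112),cast(c,p[2:],.096)]
    t,y,r=fit([[-.045,.064],[-.045,-.064],[.045,-.064],[.045,.064]],w)
    print('cover',C(t),np.degrees(y-Y),r,C(w)); return C(t)
E
python3 - <<'E'
from m import *
import pickle
a,b=pickle.load(open('c3.pkl','rb'))
yc=cov(a,[[126,158],[303,222],[340,105],[172,52]],[235,143])[1]
bot.reach(W(-.05,yc,.17),Q)
bot.servo_line(W(-.05,yc,.101),velocity=.15)
for x,v in((-.02,.08),(.010,.04)):
    bot.servo_line(W(x,yc,.101),velocity=v); o=get_obs();print(o['time_s'],C(o['position']),o['wrist_force'])
bot.servo_line(W(-.045,yc,.101),velocity=.1)
bot.servo_line(W(-.045,yc,.17),velocity=.2)
j=np.array(get_obs()['joint_pos']); j[0]+=.75; bot.goto_joints(j)
a=shot('top');b=shot('side');pickle.dump((a,b),open('c4.pkl','wb'));print(get_obs()['time_s'])
cv2.imwrite('pics/m4.png',np.hstack([cv2.resize(a['frame'][143:243,235:335,::-1],(400,400),interpolation=cv2.INTER_CUBIC),cv2.resize(b['frame'][161:261,240:340,::-1],(400,400),interpolation=cv2.INTER_CUBIC)]))
E
```

```text
cover [ 5.20132637e-02 -3.15366248e-05] -6.81559182181789 [1.40276161 1.03533261 2.88296194 3.14754108] [[ 0.01625616  0.06840987]
 [-0.00117018 -0.05773839]
 [ 0.09044451 -0.06636929]
 [ 0.10252256  0.05557168]]
19.825 [-1.99616167e-02 -6.61782618e-05] [ 0.3610785  -0.2501689  -0.81040658]
20.725 [ 1.02125538e-02 -6.00573151e-05] [-1.73688453 -1.13473942  0.37775572]
23.5583
```

View pics/m4.png

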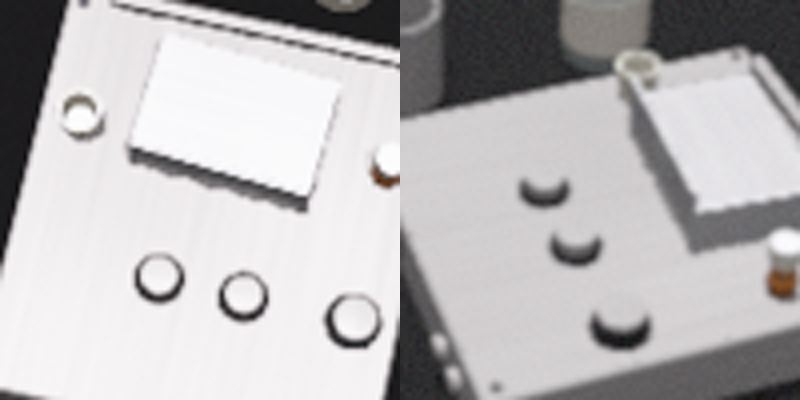

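The cover is now square to within about 3° and well past +20 mm, the keys are clear, and the crucible, vial and stop key have not moved. Next I'll press both keys, using the wrist force as feedback.

```bash
python3 - <<'E'
from m import *
import pickle
a,b=pickle.load(open('c4.pkl','rb'))
cov(a,[[128,148],[307,200],[340,85],[160,35]],[235,143])
k=(np.array([[159,274],[244,293]])+.5)/4-.5+[235,143];k=C(cast(a,k,.076));print('keys',k)
def fz():
    s=[]
    for _ in range(4): bot.dwell(.02);s.append(get_obs()['wrist_force'][2])
    return np.mean(s)
x,y=-.0495,0.
bot.reach(W(x,y,.14),Q); bot.servo_line(W(x,y,.1),velocity=.1); f0=fz();print(get_obs()['time_s'],f0,get_obs()['gripper_width'])
z=.1;log=[]
while z>.069:
    z-=.001; bot.servo_line(W(x,y,z),velocity=.02); f=fz()-f0; log.append((round(z,4),round(f,1)))
    if f>16: break
print(log,get_obs()['position'][2],get_obs()['time_s'])
c=shot('side')
if f>16:
    bot.dwell(1.7);print(fz()-f0);bot.dwell(1.7); print(fz()-f0,get_obs()['time_s'])
    bot.servo_line(W(x,y,.14),velocity=.08)
pickle.dump(c,open('c5.pkl','wb'));print(get_obs()['time_s'])
cv2.imwrite('pics/m5.png',cv2.resize(c['frame'][161:261,240:340,::-1],(600,600),interpolation=cv2.INTER_CUBIC))
E
```

```text
cover [0.0638608  0.00358466] -3.463988699773851 [1.64750275 0.73707918 0.53499558 1.74628472] [[ 0.02342575  0.06865858]
 [ 0.01440098 -0.05728358]
 [ 0.10470581 -0.06351118]
 [ 0.11291068  0.06647482]]
keys [[-0.04971157  0.03065829]
 [-0.04994316 -0.02928485]]
25.7167 0.08110998629404456 0.04543739082668967
[(0.099, np.float64(0.1)), (0.098, np.float64(-0.1)), (0.097, np.float64(0.2)), (0.096, np.float64(-0.0)), (0.095, np.float64(-0.4)), (0.094, np.float64(-0.2)), (0.093, np.float64(-0.1)), (0.092, np.float64(-0.1)), (0.091, np.float64(0.0)), (0.09, np.float64(2.6)), (0.089, np.float64(3.9)), (0.088, np.float64(4.9)), (0.087, np.float64(5.7)), (0.086, np.float64(6.7)), (0.085, np.float64(7.1)), (0.084, np.float64(8.3)), (0.083, np.float64(8.6)), (0.082, np.float64(12.8)), (0.081, np.float64(22.9))] 0.0825676849975322 31.7333
22.927059885288067
22.679576550589054 35.3167
36.2083
```

View pics/m5.png

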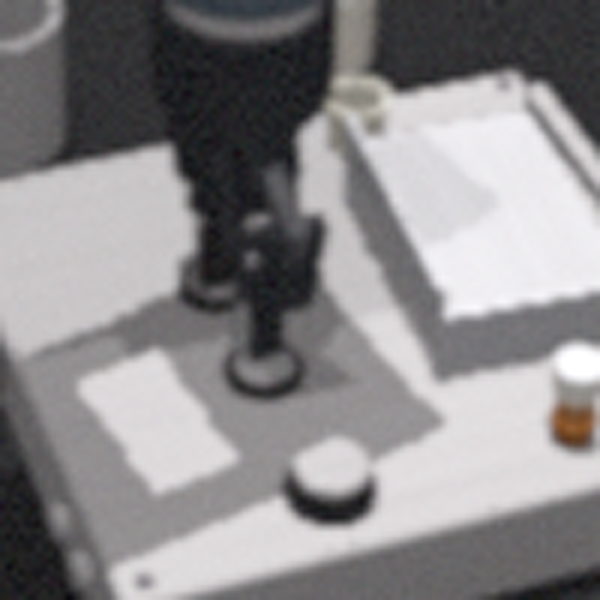

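The picture shows one fingertip on each key, both depressed, at (215,285) and (265,370). The force rose from 2.6 N to about 9 N over roughly 8 mm and then hit the hard stop, which matches two springs. Both keys were held for about 3.5 s and released, and the robot is clear.

```bash
python3 -c "
from h import *
o=get_obs();print(o['wrist_force'],o['position'],o['time_s']);print(hand_in())"
```

```text
[ 0.46244521  0.46209813 -0.87550083] [ 0.56509497 -0.03602988  0.1396685 ] 36.2083
the job is handed in; nothing more can be done
None
```

I handed the job in at 36.2 s: the cover is back at about x = +64 mm, and both keys were held fully down together for about 3.5 s, then released. The first push left the cover about 12° crooked; two corrective pushes brought it to about 3.5°, and I saw no sign the stop key or the other things on the deck moved.

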